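# Load a specimen jar under the analyser's flush sliding cover

### The job

Slide the analyser's flush blue cover fully open by pressing on it and dragging it, stand the blue-capped jar from the steel tray upright in the middle of the yellow plate in the chamber without dropping it, let go, and then slide the cover fully shut over it in the same way. The cover is thin: never push on it, or on the rest of the analyser, with more than 22 N. Leave the other jars and everything else on the table where they are.

Things in the scene. Friction and masses are not known exactly. Their poses are not given: they have to be found in the camera images.
- analyser: White bench analyser, fixed, 180 (x) x 230 (y) x 85 mm high. Origin: centre of its underside, on the table; z up; display on its -x face. Recess in its top 137 (x) x 185 mm (y), centred: the -y half is the mouth of the chamber (137 x 90 mm, floor 12 mm above the table), the +y half a shallow pocket (floor 66 mm above the table) that takes the open cover. Rim 22 mm wide, 85 mm above the table.
- cover (a joint): Travel of the cover along the analyser's +y, in m: 0 shut over the chamber, 0.092 fully open (firm stops at both ends); the cover's centre is this far to +y of cover_shut. It stays where it is left and resists sliding with about 6 N. A fingertip pressed on it drags it by friction (coefficient about 1, not exactly known): 10 to 15 N of press are enough; over 22 N in all damages it.
- chamber (a point): Centre of the top of the yellow round stand plate in the chamber (60 mm diameter, 4 mm above the chamber floor, 16 mm above the table, 46 mm to -y of the analyser's centre). A jar standing on it is 21 mm below the rim. z up.
- jar_centre (a point): Centre of the blue-capped glass jar with a pale label, 36 mm diameter, 48 mm high, about 70 g; the point lies on its axis, 24 mm above its base; z along its axis. It stands on the tray.
- jar_blue: The same blue-capped jar; origin: centre of its base.
- jar_red: Red-capped jar of the same size, not to be disturbed; origin: centre of its base. The three jars stand in a row on the tray, 85 mm apart, in any order.
- jar_white: White-capped jar of the same size, not to be disturbed; origin: centre of its base.
- tray: Fixed shallow steel tray, 150 (x) x 270 (y) mm, rim 18 mm high, floor 3 mm thick; origin: centre of its underside. The row of jars runs along its y axis.
- rinse_bottle: Clear bottle with a red cap, 60 mm diameter, 150 mm high, a bystander; origin: centre of its base.
- dish: Shallow glass dish, 90 mm diameter, 20 mm high, a bystander; origin: centre of its base.
- spatula: Spatula 170 mm long lying on the table, a bystander.
- slide_box: Yellow closed box 80 x 100 x 30 mm, a bystander; origin: centre of its underside.
- cover_shut (a point): Fixed point on the analyser, at rim height above the centre of the shut cover. The cover: blue, flat, 136 (x) x 91 (y) x 4 mm, dark rubber lines, no handle. Its worn runners slope down to +y (0 to 3.4 deg, unmeasured): its top lies 0 to 6 mm below this height when shut, 0 to 11.5 mm when open. It is sprung: it yields at about 4 N of press, then 1 mm per 8 N, to a stop at 2.5 mm.
There are look-alikes about, which are no part of the job. What is shaped like the jar_blue but orange or purple is not meant.

How it is judged (in metres and radians):
On the way, in this order (a step that is already met when the one before it is completed fails the run):
1. the cover is slid fully open (within 6 mm of its stop) (value of joint cover above 0.086 m), for 0.2 s.
2. the blue-capped jar stands released on the yellow plate with the cover still open (value of joint cover above 0.08 m and horizontal distance between jar_blue and chamber below 0.014 m and z of jar_blue in the frame of chamber below 0.004 m and angle between jar_blue's own z axis and vertical below 0.1 rad and contact force between the fingers and jar_blue below 0.1 N), for 0.2 s.
At the end, for the whole second after the job is handed in: The cover is shut to within 5 mm of its stop, and the blue-capped jar stands upright (within 0.1 rad) and at rest on the yellow plate in the chamber, its axis within 14 mm of the plate's centre (value of joint cover below 0.005 m and horizontal distance between jar_blue and chamber below 0.014 m and z of jar_blue in the frame of chamber below 0.004 m and angle between jar_blue's own z axis and vertical below 0.1 rad and linear speed of jar_blue below 0.02 m/s); the robot touches nothing.
It fails at once if the fingers push on the cover or the rest of the analyser with more than 22 N (contact force between the fingers and analyser above 22 N).
It fails at once if the blue-capped jar is dropped into the chamber (faster than 0.6 m/s in the chamber) (horizontal distance between jar_blue and chamber below 0.05 m and z of jar_blue in the frame of chamber below 0.06 m and linear speed of jar_blue above 0.6 m/s).
It fails at once if another jar or a bystander is shifted by more than 20 mm (distance of any of jar_red, jar_white, rinse_bottle, dish, spatula, slide_box from where it was at the start of the episode above 0.02 m).
It fails at once if another jar is tipped (angle between any of jar_red, jar_white's own z axis and vertical above 0.5 rad).
It also fails if it takes over 64 s, if anything falls off the work surface, if the arm or the gripper's body presses on something with over 40 N, if the wrist force passes 120 N, or if a joint passes its speed limit or range.

### The arm

A 6-joint arm with a two-finger parallel gripper is mounted at the origin on the work surface. World frame = base frame: x ahead of the robot, y to its left, z up, the work surface at z = 0. Lengths are in mm, angles in rad, forces in N, time in s.
With the tool pointing down it reaches from about 250 to 800 mm from the base axis. Payload 8.5 kg.
Tool frame: the origin (TCP) lies between the finger pads; the fingertips stand 25 mm ahead of it and the grasp point (between the pads) lies 6 mm ahead of it; z points along the fingers, y is the direction in which the jaws open and shut (so a half turn about z gives the same grasp; the last joint's range is limited). The gripper opens to 85 mm and grips with 20 to 120 N. Pads are 22 mm wide; open, the fingers measure 114 mm over their backs; the gripper's body (76 mm by 85 mm) begins 54 mm behind the grasp point. The pads swing forward as they close: fully open they stand 13 mm farther back than shut.
Start: joints at [-1.192, 0.238, -0.013, 1.319, 0, 1.571], TCP at [194.131, -487.744, 256.276] pointing down, gripper open.
Joint ranges: [-2.66, 2.66], [-1.03, 1.9], [-1.14, 1.46], [-1.82, 2.27], [-1.45, 1.34], [-3.14, 3.14]. Speed limits (rad/s): [2.22, 2.22, 2.79, 3.14, 3.14, 3.14].

### API

Orientations are given as a 3x3 rotation matrix whose columns are the frame's x, y, z axes.
In Python, from bench import r gives the robot as it stands.
- The arm moves only by the tool apply_moves, never from a script. Its argument "rows" is a list of rows, each an object with "travel": the shift along the tool's x, y, z as a fraction of full scale, a list of three; "twist": the turn, a rotation vector about the tool's x, y, z as a fraction of full scale, a list of three. In form: [{"travel": [x, y, z], "twist": [wx, wy, wz]}, ...]. A call has 1 to 20 rows; each row is the pose to reach, as a shift and turn from the pose commanded when the call began, along the tool's axes at that moment; what a row does not reach only later rows make up. Full scale, the value 1, is 0.08 m for a shift and 90 degrees for a turn. A row lasts 1/10 s, in which the tool goes at most 50 mm and 8.59 degrees, less where a joint would pass 70% of its speed; a pose out of reach is approached as far as the arm can. A call with a number of a shift or a turn outside -1 to 1 is refused whole. A call with a gripper value outside its range is refused whole. "hand" is the opening, from -1 (shut) to 1 (fully open), set as the call begins (left out, the last holds). The fingers move at their own pace and stop on an object; the grip force is fixed at half the most. Time passes only in rows, so rows that repeat a pose let the fingers close. It gives the time, the measured TCP pose, the force and the opening at its end, in the units of the state.
- r.sense(): the state, without advancing time (a new reading comes with each control period).
- r.get_image(name): name is "scene" or "top" or "wrist"; returns a dict with "frame" (400x640x3 uint8, blue, green, red), "fx", "fy", "cx", "cy" (pixels), "R" (3x3) and "t" (3): a world point X has camera coordinates R X + t. Camera axes: x right, y down, z forward; pixel columns grow to the right and rows downward; lengths in mm; the calibration is good to about 2 mm. A picture is of the moment at which its call begins. There is no depth.
- r.finish_job(): hands the job in, once; it reports no verdict.
Trained networks look in a picture, given as the dict that the camera call returned (one of the last four; its "shot" number tells which), for a name from the list of things; names that differ only in an ending like _2 or _b are one class to them, and where a whole thing is asked for, a point or a joint stands for the part that bears it (a point fixed in the world has none). Each returns a list of dicts, best first, with "confidence" (0 to 1); they miss things now and then, are a little off and sometimes report something else, mostly with a low value. They report only what shows in the picture. A call takes as long as a camera call. They do not tell look-alikes from the thing itself.
- r.outline_of(thing, picture): "mask" (400x640 bool, what is visible of it) and "extent" ([left, top, right, bottom] as shares, 0 to 1, of the picture: columns of its width, rows of its height, round what is visible of it).
- r.tip_of(thing, picture): "position" ([column, row] as shares, 0 to 1, of the picture: columns of its width, rows of its height: a listed point, or the origin of a listed thing).
The state is a dict: "clock": time; "q": joint angles; "qd": joint speeds; "tau": joint torques, N m; "position": TCP position; "eef_rot": TCP orientation; "wrist_force": force on the tool from outside, world axes, zero at the start; "ft_torque": the same for the moment, N m; "gripper_width": finger opening in mm.
Only numpy, scipy, OpenCV 4.12 (cv2) and the standard library are available. Lean on these libraries where they do the work, as an engineer would, in place of code of your own. Each camera call takes 0.05 s, during which the arm holds its last target. There are 200 camera calls.

## Working session

There is one attempt and no reset: what is moved stays moved. The work goes in short steps, Python scripts to look and compute and a tool call to move; the robot and the scene stay as the last step left them, time stands still between calls to the robot, and variables do not carry over. Pictures are saved under pics/ and viewed, about 8 in all and at most 12, crops included, and the job is handed in when it is done.

Besides the shell and the picture viewer there is one more tool, called after "Call:" in YAML: its name, and indented under it one key for each argument. apply_moves: Moves the arm, as the interface text tells. Shift numbers are shares of 0.08 m and turn numbers shares of 90 degrees, none past 1 either way. Its arguments: {"type":"object","properties":{"rows":{"type":"array"},"hand":{"type":"number"}},"required":["rows"]}

```bash
mkdir -p pics && ls
cat > h.py <<'E'
import numpy as np, cv2
from bench import r
def ray(p,uv):
    d=np.array([(uv[0]-p["cx"])/p["fx"],(uv[1]-p["cy"])/p["fy"],1.0]); R=np.array(p["R"]);t=np.array(p["t"]).ravel()
    return -R.T@t, R.T@d
def atz(p,uv,z):
    o,d=ray(p,uv); return o+d*(z-o[2])/d[2]
def proj(p,X):
    c=np.array(p["R"])@np.array(X,float)+np.array(p["t"]).ravel(); return np.array([p["fx"]*c[0]/c[2]+p["cx"],p["fy"]*c[1]/c[2]+p["cy"]])
def tip(p,name,z,n=3):
    for q in r.tip_of(name,p)[:n]:
        uv=np.array(q["position"])*[640,400]; print(name,round(q["confidence"],2),uv.round(1),atz(p,uv,z).round(1))
E
python3 - <<'E'
from h import *
s=r.sense();print(s)
T=r.get_image("top");S=r.get_image("scene")
cv2.imwrite("pics/top1.png",T["frame"]);cv2.imwrite("pics/scene1.png",S["frame"])
for p in(T,S):
    print(p["fx"],ray(p,(320,200))[0].round())
    for n,z in(("analyser",0),("cover_shut",85),("jar_centre",27),("jar_blue",3),("jar_red",3),("jar_white",3),("tray",0),("chamber",16),("rinse_bottle",0),("dish",0)): tip(p,n,z,2)
E
```

```text
pics
{'clock': 0.0, 'q': array([-1.19202310e+00,  2.38807320e-01, -1.42146808e-02,  1.31920900e+00,
        1.45076265e-05,  1.57078611e+00]), 'qd': array([ 0.00079999,  0.00034542, -0.00156669,  0.00073835, -0.00119481,
       -0.00049792]), 'tau': array([ 6.44647207e-04, -5.38780546e+01,  3.46431506e+01,  1.84889050e-02,
        1.14908348e-04, -1.94107309e-05]), 'position': array([ 194.00472405, -487.44910177,  255.67908596]), 'eef_rot': array([[ 9.29115202e-01,  3.69790040e-01, -5.17033740e-04],
       [ 3.69790401e-01, -9.29114238e-01,  1.33834237e-03],
       [ 1.45222681e-05, -1.43466835e-03, -9.99998971e-01]]), 'wrist_force': array([-0.42267705,  0.6827793 , -0.00307838]), 'ft_torque': array([-0.01746988,  0.01075402,  0.00333975]), 'gripper_width': 85.08864853660133}
445.3820139135817 [ 390.  -32. 1323.]
analyser 0.71 [273.4 208.3] [530.5 101.1   0. ]
jar_centre 0.7 [405.9 248.2] [ 420.4 -289.5   27. ]
jar_centre 0.56 [364.  246.1] [ 423.8 -167.7   27. ]
jar_blue 0.69 [377.5 198.9] [ 565.8 -209.1    3. ]
jar_blue 0.53 [362.6 245.6] [ 425.7 -166.2    3. ]
jar_red 0.69 [351.8 
[... 210 characters left out ...]
60.2 -24.    0. ]
rinse_bottle 0.42 [275.  128.8] [774.4 105.    0. ]
dish 0.81 [275.5 131.9] [764.8 103.1   0. ]
386.72200220068805 [1118. -572.  782.]
analyser 0.69 [351.9 191.5] [536.1 110.7  -0. ]
cover_shut 0.77 [341.8 175.7] [532.5  65.3  85. ]
jar_centre 0.73 [257.8 211.9] [ 437.3 -168.2   27. ]
jar_centre 0.7 [217.6 230.1] [ 421.  -287.6   27. ]
jar_blue 0.81 [220.1 240.4] [ 435.6 -294.     3. ]
jar_blue 0.66 [258.3 216.9] [ 433.1 -166.5    3. ]
jar_red 0.5 [302.9 240.2] [ 585.3 -131.7    3. ]
jar_white 0.76 [248.1 264.9] [ 553.7 -287.1    3. ]
tray 0.3 [132.2 283.6] [ 408.  -523.2    0. ]
rinse_bottle 0.81 [378.5 256.3] [758.1 -23.4   0. ]
dish 0.86 [407.8 236.4] [767.1  88.    0. ]
```

Run:
```python
import cv2
a=cv2.imread("pics/top1.png")[100:290,220:440]; cv2.imwrite("pics/c1.png",cv2.resize(a,None,fx=3.1,fy=3.1,interpolation=cv2.INTER_CUBIC))
```

```text
(no output)
```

View pics/c1.png

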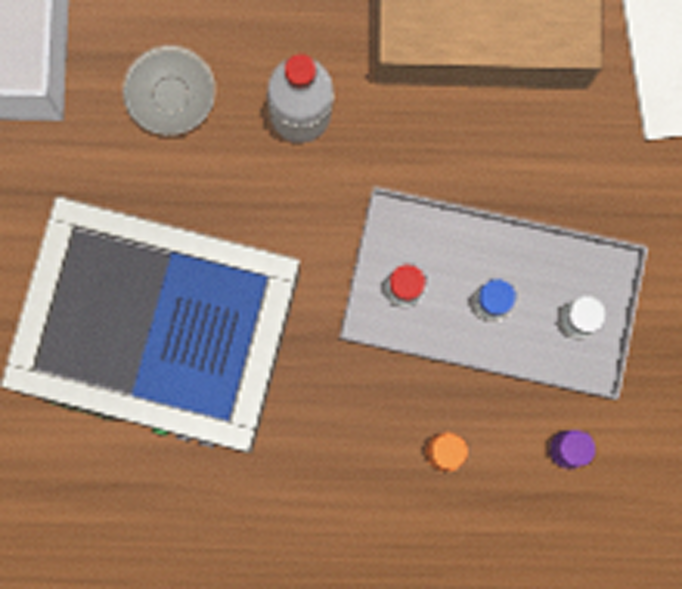

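View pics/scene1.png

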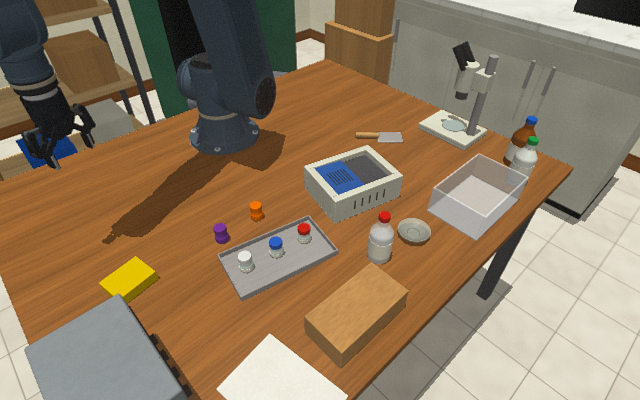

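The top view shows the analyser with the cover shut (blue half, crop ~(200,335)), and the blue jar mid-tray at crop (497,297), between red and white. The orange and purple look-alikes stand below the tray.

Run:
```python
from h import *
T=r.get_image("top")
C=[atz(T,np.array(c)/3.1+[220,100],85)[:2] for c in((57,198),(299,262),(250,450),(4,386))]
C=np.array(C);print(C.round(1),[np.linalg.norm(C[i]-C[i-1]).round() for i in range(4)]); ce=C.mean(0)
ym=(C[0]+C[3]-C[1]-C[2])/2; a=np.degrees(np.arctan2(-ym[0],ym[1])); print("centre",ce,"yaw",a)
f=cv2.cvtColor(T["frame"],cv2.COLOR_BGR2HSV); m=cv2.inRange(f,(100,120,60),(125,255,255))
n,l,st,cc=cv2.connectedComponentsWithStats(m)
for i in range(1,n):
    if st[i,4]>60:
        pts=np.argwhere(l==i)[:,::-1]; z=51 if st[i,4]<500 else 82
        W=np.array([atz(T,p,z)[:2] for p in pts]).astype(np.float32); print(st[i,4],atz(T,cc[i],z).round(1),cv2.minAreaRect(W))
u=np.array([-np.sin(np.radians(a)),np.cos(np.radians(a))]); print("cover_shut",ce-46*u,"u",u)
```

```text
[[645.2 195.7]
 [591.6 -25.9]
 [420.8  13.7]
 [472.9 235.3]] [np.float64(177.0), np.float64(228.0), np.float64(175.0), np.float64(228.0)]
centre [532.65474008 104.71396429] yaw -13.406903317609682
132 [840.6 682.6  51. ] ((840.385009765625, 682.55859375), (41.613731384277344, 30.671987533569336), 47.11960983276367)
1338 [523.2  63.1  82. ] ((523.9976196289062, 63.223087310791016), (89.38512420654297, 133.8374786376953), 76.63182830810547)
93 [ 569.9 -209.2   51. ] ((569.5911865234375, -209.8968048095703), (26.232601165771484, 29.12639617919922), 1.3711085319519043)
cover_shut [521.98894514  59.96755864] u [0.23186511 0.97274795]
```

Call:
apply_moves:
  hand: -1
  rows:
    - {"travel": [0.5,-0.38,0],"twist": [0,0,-0.09]}
    - {"travel": [1,-0.76,0],"twist": [0,0,-0.18]}
    - {"travel": [1,-0.76,0],"twist": [0,0,-0.27]}
    - {"travel": [1,-0.76,0],"twist": [0,0,-0.36]}
    - {"travel": [1,-0.76,0],"twist": [0,0,-0.45]}
    - {"travel": [1,-0.76,0],"twist": [0,0,-0.54]}
    - {"travel": [1,-0.76,0],"twist": [0,0,-0.61]}
    - {"travel": [1,-0.76,0],"twist": [0,0,-0.61]}

```text
clock: 1.95
position: [246.0, -401.6, 256.3]
eef_rot: [[0.23, 0.973, 0.0], [0.973, -0.23, -0.0], [0.0, 0.0, -1.0]]
wrist_force: [-0.5, 0.1, 0.4]
gripper_width: 0.0
```

Call:
apply_moves:
  rows:
    - {"travel": [0.46,0.145,0.1],"twist": [0,0,0]}
    - {"travel": [0.92,0.29,0.2],"twist": [0,0,0]}
    - {"travel": [0.92,0.29,0.2],"twist": [0,0,0]}

```text
clock: 2.25
position: [286.3, -332.3, 239.5]
eef_rot: [[0.233, 0.973, -0.001], [0.973, -0.233, 0.002], [0.002, -0.001, -1.0]]
wrist_force: [-0.7, 0.3, -0.4]
gripper_width: 0.2
```

Call:
apply_moves:
  rows:
    - {"travel": [0.5,0.15,0.1],"twist": [0,0,0]}
    - {"travel": [0.92,0.29,0.2],"twist": [0,0,0]}

```text
clock: 2.45
position: [325.5, -268.9, 224.4]
eef_rot: [[0.237, 0.972, 0.001], [0.972, -0.237, -0.001], [-0.0, 0.001, -1.0]]
wrist_force: [-0.2, 0.5, -0.4]
gripper_width: 0.1
```

Call:
apply_moves:
  rows:
    - {"travel": [0.5,0.15,0.1],"twist": [0,0,0]}
    - {"travel": [0.92,0.29,0.2],"twist": [0,0,0]}

```text
clock: 2.65
position: [365.5, -202.0, 208.3]
eef_rot: [[0.235, 0.972, 0.001], [0.972, -0.235, -0.0], [-0.0, 0.001, -1.0]]
wrist_force: [-0.3, -0.6, -0.0]
gripper_width: -0.1
```

Call:
apply_moves:
  rows:
    - {"travel": [0.5,0.15,0.1],"twist": [0,0,0]}
    - {"travel": [0.92,0.29,0.2],"twist": [0,0,0]}

```text
clock: 2.85
position: [405.3, -135.6, 192.3]
eef_rot: [[0.235, 0.972, 0.001], [0.972, -0.235, -0.0], [-0.0, 0.001, -1.0]]
wrist_force: [0.7, -0.3, -1.2]
gripper_width: 0.2
```

Call:
apply_moves:
  rows:
    - {"travel": [0.5,0.15,0.1],"twist": [0,0,0]}
    - {"travel": [0.92,0.29,0.2],"twist": [0,0,0]}

```text
clock: 3.05
position: [445.1, -69.3, 176.3]
eef_rot: [[0.235, 0.972, 0.001], [0.972, -0.235, -0.0], [0.0, 0.001, -1.0]]
wrist_force: [0.2, -0.6, -0.1]
gripper_width: -0.1
```

Call:
apply_moves:
  rows:
    - {"travel": [0.5,0.15,0.1],"twist": [0,0,0]}
    - {"travel": [0.92,0.29,0.2],"twist": [0,0,0]}

```text
clock: 3.25
position: [484.9, -3.0, 160.2]
eef_rot: [[0.235, 0.972, 0.001], [0.972, -0.235, -0.0], [0.0, 0.001, -1.0]]
wrist_force: [-0.5, -0.0, -0.1]
gripper_width: 0.2
```

Call:
apply_moves:
  rows:
    - {"travel": [0.5,0.15,0.1],"twist": [0,0,0]}
    - {"travel": [0.92,0.29,0.2],"twist": [0,0,0]}
    - {"travel": [0.92,0.29,0.2],"twist": [0,0,0]}
    - {"travel": [0.92,0.29,0.2],"twist": [0,0,0]}

```text
clock: 3.65
position: [523.4, 62.0, 143.9]
eef_rot: [[0.232, 0.973, -0.001], [0.973, -0.232, -0.0], [-0.001, -0.001, -1.0]]
wrist_force: [0.2, -0.4, 0.7]
gripper_width: 0.1
```

Call:
apply_moves:
  rows:
    - {"travel": [0,0,0.2],"twist": [0,0,0]}
    - {"travel": [0,0,0.35],"twist": [0,0,0]}
    - {"travel": [0,0,0.405],"twist": [0,0,0]}
    - {"travel": [0,0,0.405],"twist": [0,0,0]}

```text
clock: 4.05
position: [522.7, 61.1, 111.5]
eef_rot: [[0.233, 0.972, -0.001], [0.972, -0.233, -0.0], [-0.0, -0.001, -1.0]]
wrist_force: [-0.1, -0.7, -0.3]
gripper_width: -0.1
```

Call:
apply_moves:
  rows:
    - {"travel": [0,0,0.01],"twist": [0,0,0]}
    - {"travel": [0,0,0.01],"twist": [0,0,0]}

```text
clock: 4.25
position: [523.6, 61.7, 111.6]
eef_rot: [[0.232, 0.973, 0.001], [0.973, -0.232, 0.0], [0.0, 0.001, -1.0]]
wrist_force: [0.3, -0.4, 0.7]
gripper_width: -0.0
```

Call:
apply_moves:
  rows:
    - {"travel": [0,0,0.01],"twist": [0,0,0]}
    - {"travel": [0,0,0.01],"twist": [0,0,0]}

```text
clock: 4.45
position: [523.4, 61.9, 110.5]
eef_rot: [[0.232, 0.973, 0.0], [0.973, -0.232, 0.0], [0.0, 0.0, -1.0]]
wrist_force: [-0.7, 0.7, -0.1]
gripper_width: -0.1
```

Call:
apply_moves:
  rows:
    - {"travel": [0,0,0.01],"twist": [0,0,0]}
    - {"travel": [0,0,0.01],"twist": [0,0,0]}

```text
clock: 4.65
position: [523.3, 61.9, 109.5]
eef_rot: [[0.232, 0.973, -0.0], [0.973, -0.232, 0.0], [0.0, -0.0, -1.0]]
wrist_force: [-0.0, 0.1, 0.1]
gripper_width: -0.0
```

Call:
apply_moves:
  rows:
    - {"travel": [0,0,0.01],"twist": [0,0,0]}
    - {"travel": [0,0,0.01],"twist": [0,0,0]}

```text
clock: 4.85
position: [523.3, 61.9, 108.6]
eef_rot: [[0.232, 0.973, -0.0], [0.973, -0.232, 0.0], [-0.0, -0.0, -1.0]]
wrist_force: [-0.6, -0.7, -0.5]
gripper_width: 0.2
```

Call:
apply_moves:
  rows:
    - {"travel": [0,0,0.01],"twist": [0,0,0]}
    - {"travel": [0,0,0.01],"twist": [0,0,0]}

```text
clock: 5.05
position: [523.3, 61.9, 107.8]
eef_rot: [[0.232, 0.973, -0.0], [0.973, -0.232, 0.0], [0.0, -0.0, -1.0]]
wrist_force: [-0.5, 0.5, 0.2]
gripper_width: -0.1
```

Call:
apply_moves:
  rows:
    - {"travel": [0,0,0.01],"twist": [0,0,0]}
    - {"travel": [0,0,0.01],"twist": [0,0,0]}

```text
clock: 5.25
position: [523.3, 61.9, 107.0]
eef_rot: [[0.232, 0.973, -0.0], [0.973, -0.232, 0.0], [0.0, -0.0, -1.0]]
wrist_force: [0.3, -0.5, -0.6]
gripper_width: 0.0
```

Call:
apply_moves:
  rows:
    - {"travel": [0,0,0.01],"twist": [0,0,0]}
    - {"travel": [0,0,0.01],"twist": [0,0,0]}

```text
clock: 5.45
position: [523.3, 61.9, 106.2]
eef_rot: [[0.232, 0.973, -0.0], [0.973, -0.232, 0.0], [0.0, -0.0, -1.0]]
wrist_force: [0.0, -0.4, 0.0]
gripper_width: 0.1
```

Call:
apply_moves:
  rows:
    - {"travel": [0,0,0.01],"twist": [0,0,0]}
    - {"travel": [0,0,0.01],"twist": [0,0,0]}

```text
clock: 5.65
position: [523.3, 61.9, 105.4]
eef_rot: [[0.232, 0.973, -0.0], [0.973, -0.232, 0.0], [0.0, -0.0, -1.0]]
wrist_force: [0.2, 0.2, -0.2]
gripper_width: -0.2
```

Call:
apply_moves:
  rows:
    - {"travel": [0,0,0.01],"twist": [0,0,0]}
    - {"travel": [0,0,0.01],"twist": [0,0,0]}

```text
clock: 5.85
position: [523.4, 61.9, 105.0]
eef_rot: [[0.232, 0.973, 0.0], [0.973, -0.232, 0.0], [0.0, 0.0, -1.0]]
wrist_force: [-1.2, -0.6, 4.2]
gripper_width: 0.3
```

Call:
apply_moves:
  rows:
    - {"travel": [0,0,0.01],"twist": [0,0,0]}
    - {"travel": [0,0,0.01],"twist": [0,0,0]}

```text
clock: 6.05
position: [523.4, 61.9, 104.4]
eef_rot: [[0.232, 0.973, 0.001], [0.973, -0.232, 0.0], [0.0, 0.0, -1.0]]
wrist_force: [-2.8, -0.5, 8.6]
gripper_width: 0.1
```

Call:
apply_moves:
  rows:
    - {"travel": [0,0,0.008],"twist": [0,0,0]}
    - {"travel": [0,0,0.008],"twist": [0,0,0]}

```text
clock: 6.25
position: [523.4, 61.9, 104.0]
eef_rot: [[0.232, 0.973, 0.001], [0.973, -0.232, 0.0], [0.0, 0.001, -1.0]]
wrist_force: [-3.8, -0.2, 9.6]
gripper_width: -0.1
```

Call:
apply_moves:
  rows:
    - {"travel": [0.02,0,0.001],"twist": [0,0,0]}
    - {"travel": [0.05,0,0.0025],"twist": [0,0,0]}
    - {"travel": [0.09,0,0.0045],"twist": [0,0,0]}
    - {"travel": [0.125,0,0.006],"twist": [0,0,0]}

```text
clock: 6.65
position: [525.6, 71.0, 103.6]
eef_rot: [[0.232, 0.973, 0.0], [0.973, -0.232, -0.001], [-0.001, 0.001, -1.0]]
wrist_force: [-3.9, -3.6, 10.9]
gripper_width: 0.2
```

Call:
apply_moves:
  rows:
    - {"travel": [0.03,0,0.005],"twist": [0,0,0]}
    - {"travel": [0.07,0,0.0075],"twist": [0,0,0]}
    - {"travel": [0.11,0,0.0095],"twist": [0,0,0]}
    - {"travel": [0.15,0,0.0115],"twist": [0,0,0]}
    - {"travel": [0.2,0,0.014],"twist": [0,0,0]}
    - {"travel": [0.25,0,0.0165],"twist": [0,0,0]}

```text
clock: 7.25
position: [530.2, 90.5, 102.3]
eef_rot: [[0.232, 0.973, 0.001], [0.973, -0.232, -0.001], [-0.001, 0.001, -1.0]]
wrist_force: [-3.7, -3.7, 10.7]
gripper_width: 0.5
```

Run:
```python
from h import *
T=r.get_image("scene");W=r.get_image("wrist")
cv2.imwrite("pics/s2.png",np.hstack([cv2.resize(T["frame"][120:240,280:440],(640,480)),cv2.resize(W["frame"],(640,480))])[:, :, :])
a=cv2.imread("pics/s2.png");cv2.imwrite("pics/s2.png",cv2.resize(a,(800,300)))
```

```text
(no output)
```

View pics/s2.png

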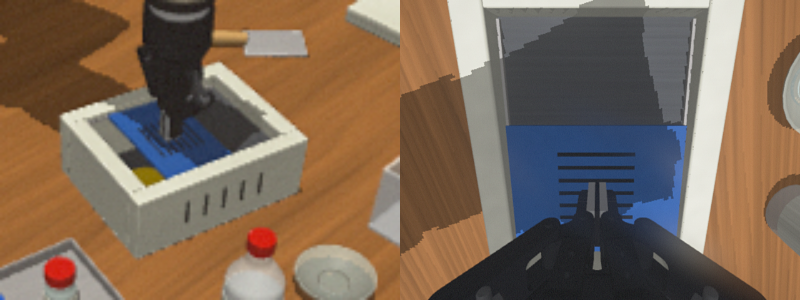

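The cover follows the finger: the yellow plate now shows in the mouth (left panel (148,175)), and the fingertips sit on the ribs. I'll keep dragging.

Call:
apply_moves:
  rows:
    - {"travel": [0.05,0,0.003],"twist": [0,0,0]}
    - {"travel": [0.11,0,0.006],"twist": [0,0,0]}
    - {"travel": [0.17,0,0.009],"twist": [0,0,0]}
    - {"travel": [0.23,0,0.012],"twist": [0,0,0]}
    - {"travel": [0.29,0,0.0155],"twist": [0,0,0]}
    - {"travel": [0.35,0,0.0185],"twist": [0,0,0]}
    - {"travel": [0.4,0,0.021],"twist": [0,0,0]}
    - {"travel": [0.45,0,0.024],"twist": [0,0,0]}

```text
clock: 8.15
position: [538.6, 125.6, 100.4]
eef_rot: [[0.232, 0.973, 0.001], [0.973, -0.232, -0.001], [-0.001, 0.001, -1.0]]
wrist_force: [-3.1, -4.1, 11.7]
gripper_width: 0.2
```

Call:
apply_moves:
  rows:
    - {"travel": [0.05,0,0.0025],"twist": [0,0,0]}
    - {"travel": [0.11,0,0.0055],"twist": [0,0,0]}
    - {"travel": [0.17,0,0.0085],"twist": [0,0,0]}
    - {"travel": [0.22,0,0.011],"twist": [0,0,0]}
    - {"travel": [0.26,0,0.013],"twist": [0,0,0]}

```text
clock: 8.65
position: [543.4, 145.9, 99.3]
eef_rot: [[0.232, 0.973, 0.0], [0.973, -0.232, -0.001], [-0.001, 0.001, -1.0]]
wrist_force: [-3.4, -3.8, 12.4]
gripper_width: -0.1
```

Call:
apply_moves:
  rows:
    - {"travel": [0.015,0,0.001],"twist": [0,0,0]}
    - {"travel": [0.03,0,0.0015],"twist": [0,0,0]}
    - {"travel": [0.045,0,0.002],"twist": [0,0,0]}
    - {"travel": [0.045,0,0.002],"twist": [0,0,0]}

```text
clock: 9.05
position: [544.2, 149.3, 99.2]
eef_rot: [[0.232, 0.973, 0.001], [0.973, -0.232, -0.001], [-0.001, 0.001, -1.0]]
wrist_force: [-4.3, -3.5, 10.7]
gripper_width: 0.3
```

Call:
apply_moves:
  rows:
    - {"travel": [0.015,0,0.001],"twist": [0,0,0]}
    - {"travel": [0.025,0,0.0015],"twist": [0,0,0]}
    - {"travel": [0.025,0,0.0015],"twist": [0,0,0]}

```text
clock: 9.35
position: [544.6, 150.8, 99.0]
eef_rot: [[0.232, 0.973, 0.0], [0.973, -0.232, -0.002], [-0.002, 0.001, -1.0]]
wrist_force: [-3.4, -5.6, 11.3]
gripper_width: 0.2
```

Call:
apply_moves:
  rows:
    - {"travel": [0.015,0,0.0005],"twist": [0,0,0]}
    - {"travel": [0.025,0,0.001],"twist": [0,0,0]}
    - {"travel": [0.025,0,0.001],"twist": [0,0,0]}

```text
clock: 9.65
position: [545.3, 152.6, 99.0]
eef_rot: [[0.232, 0.973, 0.001], [0.973, -0.232, -0.002], [-0.002, 0.001, -1.0]]
wrist_force: [-2.3, -6.0, 10.6]
gripper_width: 0.0
```

Call:
apply_moves:
  rows:
    - {"travel": [0,0,-0.05],"twist": [0,0,0]}
    - {"travel": [0,0,-0.6],"twist": [0,0,0]}
    - {"travel": [-0.5,0,-1],"twist": [0,0,0]}
    - {"travel": [-1,0,-1],"twist": [0,0,0]}
    - {"travel": [-1,0,-1],"twist": [0,0,0]}

```text
clock: 10.15
position: [526.0, 72.8, 179.4]
eef_rot: [[0.234, 0.972, 0.001], [0.972, -0.234, -0.001], [-0.0, 0.001, -1.0]]
wrist_force: [0.3, 0.1, -0.1]
gripper_width: -0.1
```

Call:
apply_moves:
  hand: 1
  rows:
    - {"travel": [-0.5,0,-0.2],"twist": [0,0,0]}
    - {"travel": [-0.8,0,-0.2],"twist": [0,0,0]}
    - {"travel": [-0.8,0,-0.2],"twist": [0,0,0]}

```text
clock: 10.45
position: [511.4, 11.9, 194.4]
eef_rot: [[0.234, 0.972, 0.0], [0.972, -0.234, -0.0], [-0.0, 0.0, -1.0]]
wrist_force: [-0.8, 0.7, -0.4]
gripper_width: 43.1
```

Run:
```python
from h import *
s=r.sense();print(s["position"])
W=r.get_image("wrist");T=r.get_image("top")
for p in(W,T):
  tip(p,"chamber",16,2)
  f=cv2.cvtColor(p["frame"],cv2.COLOR_BGR2HSV); m=cv2.inRange(f,(20,120,60),(35,255,255))
  n,l,st,cc=cv2.connectedComponentsWithStats(m)
  for i in range(1,n):
    if st[i,4]>40: print(st[i],cc[i].round(),atz(p,cc[i],16).round(1))
  m=cv2.inRange(f,(100,120,60),(125,255,255));n,l,st,cc=cv2.connectedComponentsWithStats(m)
  for i in range(1,n):
    if st[i,4]>60: print("blue",st[i],atz(p,cc[i],75).round(1),atz(p,cc[i],51).round(1))
c=cv2.resize(T["frame"][130:260,220:440],(560,330));cv2.imwrite("pics/s3.png",np.vstack([c,cv2.resize(W["frame"],(560,270))]))
```

```text
[511.42046815  11.91300772 194.35814054]
chamber 0.89 [315.  130.1] [522.8  59.5  16. ]
[ 282   94   66   66 3406] [314. 127.] [522.9  62.8  16. ]
blue [  211     0   207    68 12641] [538.2 126.8  75. ] [539.1 130.9  51. ]
blue [420 356  14  32 302] [ 572.9 -179.1   75. ] [ 577.3 -206.1   51. ]
chamber 0.58 [377.4 200.9] [ 558.2 -207.2   16. ]
[ 465  239   42   33 1048] [485. 255.] [ 405.4 -525.1   16. ]
blue [ 71  91  14  13 131] [832.3 669.2  75. ] [840.8 682.7  51. ]
blue [232 174  23  51 693] [539.3 174.   75. ] [542.2 177.9  51. ]
blue [375 191  11  10  94] [ 566.4 -206.    75. ] [ 569.8 -209.4   51. ]
```

View pics/s3.png

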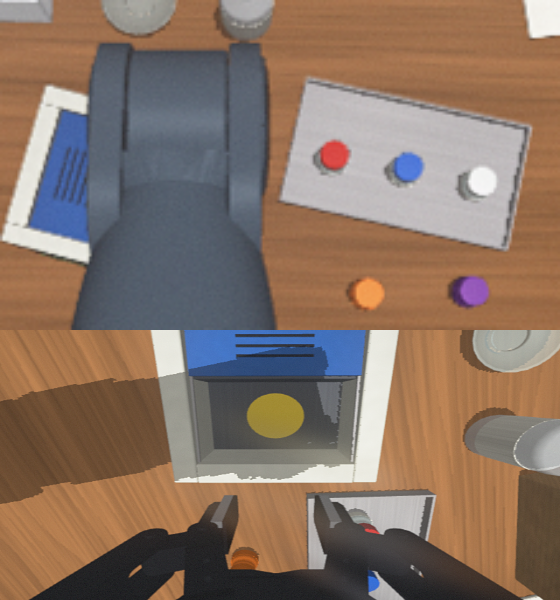

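Run:
```python
from h import *
W=r.get_image("wrist")
f=cv2.cvtColor(W["frame"],cv2.COLOR_BGR2HSV); m=cv2.inRange(f,(100,120,60),(125,255,255))
e=[np.where(m[:150,c])[0].max() for c in range(230,400,20)]
u=np.array([.232,.973])
for c,y in zip(range(230,400,20),e):
  print(c,y,[round(float((atz(W,(c,y+.5),z)[:2]-[522.5,61])@u),1) for z in(74,80)])
```

```text
230 71 [46.9, 46.4]
250 71 [46.9, 46.4]
270 71 [46.9, 46.4]
290 71 [46.9, 46.4]
310 71 [46.9, 46.4]
330 71 [46.9, 46.4]
350 71 [46.9, 46.4]
370 71 [46.9, 46.4]
390 71 [46.9, 46.4]
```

Call:
apply_moves:
  hand: 1
  rows:
    - {"travel": [-0.5,0.35,0],"twist": [0,0,0]}
    - {"travel": [-1,0.7,0],"twist": [0,0,0]}
    - {"travel": [-1,0.7,0],"twist": [0,0,0]}

```text
clock: 11.0
position: [550.0, -80.3, 193.5]
eef_rot: [[0.234, 0.972, 0.001], [0.972, -0.234, -0.001], [-0.001, 0.001, -1.0]]
wrist_force: [0.2, -0.6, -0.3]
gripper_width: 85.7
```

Call:
apply_moves:
  rows:
    - {"travel": [-0.5,0.35,0],"twist": [0,0,0]}
    - {"travel": [-1,0.7,0],"twist": [0,0,0]}
    - {"travel": [-1,0.7,0],"twist": [0,0,0]}

```text
clock: 11.3
position: [585.7, -171.3, 193.1]
eef_rot: [[0.234, 0.972, 0.001], [0.972, -0.234, -0.001], [-0.001, 0.001, -1.0]]
wrist_force: [0.2, -0.2, -0.3]
gripper_width: 85.6
```

Call:
apply_moves:
  rows:
    - {"travel": [-0.5,-0.05,0],"twist": [0,0,0]}
    - {"travel": [-1,-0.09,0],"twist": [0,0,0]}
    - {"travel": [-1,-0.09,0],"twist": [0,0,0]}

```text
clock: 11.6
position: [557.2, -246.3, 193.6]
eef_rot: [[0.234, 0.972, -0.001], [0.972, -0.234, -0.0], [-0.001, -0.001, -1.0]]
wrist_force: [0.0, 0.1, -0.4]
gripper_width: 85.0
```

Run:
```python
from h import *
W=r.get_image("wrist");s=r.sense();print(s["position"],ray(W,(320,200))[0].round(1))
tip(W,"jar_blue",3);tip(W,"jar_centre",27)
f=cv2.cvtColor(W["frame"],cv2.COLOR_BGR2HSV); m=cv2.inRange(f,(100,120,60),(125,255,255));n,l,st,cc=cv2.connectedComponentsWithStats(m)
for i in range(1,n):
    if st[i,4]>60: print("blue",st[i],atz(W,cc[i],51).round(1),atz(W,cc[i],45).round(1))
cv2.imwrite("pics/w4.png",W["frame"])
```

```text
[ 557.77634799 -244.70600518  193.65703212] [ 575.5 -172.2  310.4]
jar_blue 0.91 [161.2 132.6] [ 424.1 -167.6    3. ]
jar_blue 0.7 [210.6 241.2] [ 432.3 -287.     3. ]
jar_blue 0.69 [321.4 144.8] [ 570.8 -214.9    3. ]
jar_centre 0.58 [202.5 251.9] [ 431.8 -287.3   27. ]
jar_centre 0.56 [321. 144.] [ 571.  -210.8   27. ]
jar_centre 0.56 [150.7 132.4] [ 426.9 -165.6   27. ]
blue [304 128  35  20 356] [ 573.7 -201.8   51. ] [ 573.6 -202.5   45. ]
```

View pics/w4.png

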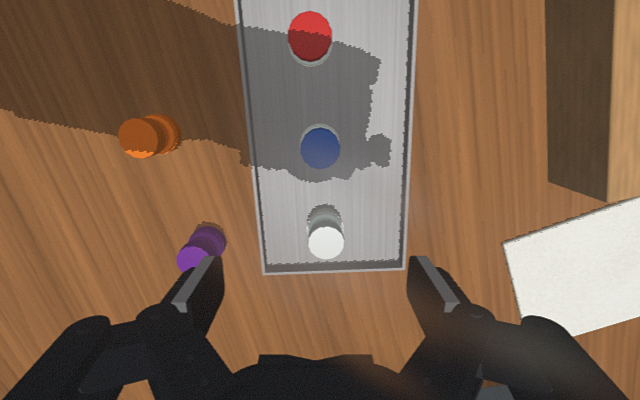

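Call:
apply_moves:
  rows:
    - {"travel": [0.3,0.03,0.2],"twist": [0,0,0]}
    - {"travel": [0.467,0.05,0.5],"twist": [0,0,0]}
    - {"travel": [0.467,0.05,0.5],"twist": [0,0,0]}

```text
clock: 12.05
position: [570.0, -205.1, 151.4]
eef_rot: [[0.228, 0.974, -0.004], [0.974, -0.228, 0.002], [0.001, -0.005, -1.0]]
wrist_force: [-1.1, 0.4, -0.7]
gripper_width: 85.3
```

Call:
apply_moves:
  rows:
    - {"travel": [0,0,0.4],"twist": [0,0,0]}
    - {"travel": [0,0,0.8],"twist": [0,0,0]}
    - {"travel": [0,0,0.9],"twist": [0,0,0]}
    - {"travel": [0,0,0.9],"twist": [0,0,0]}

```text
clock: 12.45
position: [570.3, -208.1, 81.8]
eef_rot: [[0.231, 0.973, -0.002], [0.973, -0.231, 0.001], [0.0, -0.002, -1.0]]
wrist_force: [-0.1, 0.5, 0.6]
gripper_width: 85.4
```

Call:
apply_moves:
  rows:
    - {"travel": [0,0,0.25],"twist": [0,0,0]}
    - {"travel": [0,0,0.45],"twist": [0,0,0]}
    - {"travel": [0,0,0.505],"twist": [0,0,0]}
    - {"travel": [0,0,0.505],"twist": [0,0,0]}

```text
clock: 12.85
position: [571.2, -208.8, 42.7]
eef_rot: [[0.232, 0.973, 0.001], [0.973, -0.232, -0.0], [-0.0, 0.001, -1.0]]
wrist_force: [-0.1, -0.8, -0.2]
gripper_width: 85.2
```

Call:
apply_moves:
  hand: -1
  rows:
    - {"travel": [0,0,0],"twist": [0,0,0]}
    - {"travel": [0,0,0],"twist": [0,0,0]}
    - {"travel": [0,0,0],"twist": [0,0,0]}
    - {"travel": [0,0,0],"twist": [0,0,0]}
    - {"travel": [0,0,0],"twist": [0,0,0]}
    - {"travel": [0,0,0],"twist": [0,0,0]}
    - {"travel": [0,0,0],"twist": [0,0,0]}

```text
clock: 13.55
position: [571.0, -208.8, 42.6]
eef_rot: [[0.232, 0.973, 0.001], [0.973, -0.232, -0.0], [-0.0, 0.001, -1.0]]
wrist_force: [-2.5, -0.0, 6.2]
gripper_width: 32.4
```

Call:
apply_moves:
  rows:
    - {"travel": [0,0,-0.05],"twist": [0,0,0]}
    - {"travel": [0,0,-0.2],"twist": [0,0,0]}
    - {"travel": [0,0,-0.5],"twist": [0,0,0]}
    - {"travel": [0,0,-0.8],"twist": [0,0,0]}
    - {"travel": [0,0,-1],"twist": [0,0,0]}
    - {"travel": [0,0,-1],"twist": [0,0,0]}

```text
clock: 14.15
position: [572.2, -209.2, 124.9]
eef_rot: [[0.232, 0.973, 0.004], [0.973, -0.232, -0.002], [-0.0, 0.005, -1.0]]
wrist_force: [0.2, -0.3, -0.6]
gripper_width: 32.3
```

Call:
apply_moves:
  rows:
    - {"travel": [0,0,-0.5],"twist": [0,0,0]}
    - {"travel": [0,0,-0.9],"twist": [0,0,0]}
    - {"travel": [0,0,-0.9],"twist": [0,0,0]}

```text
clock: 14.45
position: [572.4, -209.3, 197.6]
eef_rot: [[0.232, 0.973, 0.006], [0.973, -0.232, -0.002], [-0.001, 0.006, -1.0]]
wrist_force: [0.1, 0.5, -0.8]
gripper_width: 32.1
```

Run:
```python
from h import *
S=r.get_image("scene");W=r.get_image("wrist");s=r.sense();print(s["position"],s["gripper_width"],s["wrist_force"])
c=proj(S,s["position"]).astype(int);print(c, proj(S,s["position"]-[0,0,39.6]))
a=S["frame"][c[1]-40:c[1]+50,c[0]-60:c[0]+60]
cv2.imwrite("pics/s5.png",np.hstack([cv2.resize(a,(480,360),interpolation=cv2.INTER_CUBIC),cv2.resize(W["frame"][150:,230:430],(288,360))]))
```

```text
[ 570.78663255 -208.74164607  193.69120266] 32.35219842499312 [-0.4296625  -0.79114533 -0.13531504]
[270 197] [272.23166515 210.47855265]
```

View pics/s5.png

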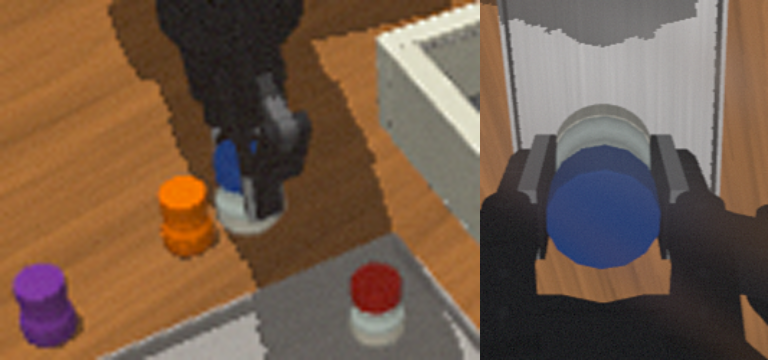

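Jar held upright by its cap; orange and purple, red and white untouched. On to the chamber.

Call:
apply_moves:
  rows:
    - {"travel": [0.25,-0.11,0],"twist": [0,0,0]}
    - {"travel": [0.55,-0.24,0],"twist": [0,0,0]}
    - {"travel": [0.785,-0.34,0],"twist": [0,0,0]}

```text
clock: 14.85
position: [557.5, -140.2, 191.7]
eef_rot: [[0.232, 0.973, -0.003], [0.973, -0.232, 0.001], [0.0, -0.004, -1.0]]
wrist_force: [0.0, 1.0, -1.3]
gripper_width: 32.3
```

Call:
apply_moves:
  rows:
    - {"travel": [0.3,-0.13,0],"twist": [0,0,0]}
    - {"travel": [0.6,-0.26,0],"twist": [0,0,0]}
    - {"travel": [0.785,-0.34,0],"twist": [0,0,0]}

```text
clock: 15.15
position: [545.6, -72.3, 192.1]
eef_rot: [[0.231, 0.973, -0.003], [0.973, -0.231, 0.001], [0.0, -0.003, -1.0]]
wrist_force: [0.6, -0.2, -0.2]
gripper_width: 32.2
```

Call:
apply_moves:
  rows:
    - {"travel": [0.3,-0.13,0],"twist": [0,0,0]}
    - {"travel": [0.6,-0.26,0],"twist": [0,0,0]}
    - {"travel": [0.785,-0.34,0],"twist": [0,0,0]}

```text
clock: 15.45
position: [534.2, -5.2, 192.8]
eef_rot: [[0.231, 0.973, -0.002], [0.973, -0.231, 0.0], [-0.0, -0.002, -1.0]]
wrist_force: [1.0, 0.0, -0.4]
gripper_width: 32.2
```

Call:
apply_moves:
  rows:
    - {"travel": [0.3,-0.13,0],"twist": [0,0,0]}
    - {"travel": [0.6,-0.26,0],"twist": [0,0,0]}
    - {"travel": [0.785,-0.34,0],"twist": [0,0,0]}
    - {"travel": [0.785,-0.34,0],"twist": [0,0,0]}
    - {"travel": [0.785,-0.34,0],"twist": [0,0,0]}

```text
clock: 15.95
position: [523.0, 60.7, 193.3]
eef_rot: [[0.231, 0.973, -0.001], [0.973, -0.231, -0.0], [-0.001, -0.0, -1.0]]
wrist_force: [-0.4, -0.5, -1.0]
gripper_width: 32.4
```

Run:
```python
from h import *
W=r.get_image("wrist");s=r.sense();p=s["position"];print(p.round(1),s["gripper_width"],s["wrist_force"].round(1))
d=np.array([522.5,61])-p[:2];R=s["eef_rot"];print("tool xy to go",R[:2,0]@d,R[:2,1]@d)
cv2.imwrite("pics/w6.png",W["frame"])
```

```text
[523.1  60.4 193.4] 32.2485007546792 [ 0.2  0.3 -1.7]
tool xy to go 0.4666643206960158 -0.7753873734682946
```

View pics/w6.png

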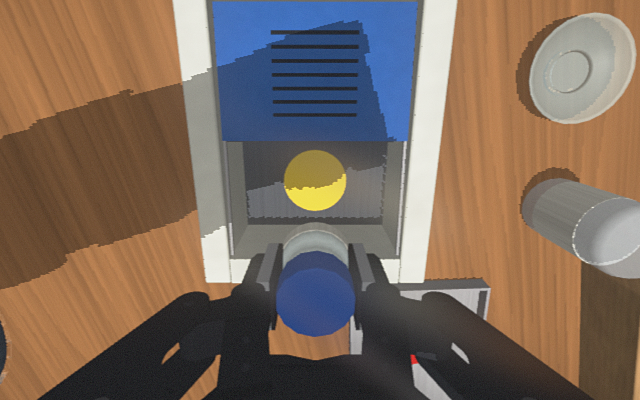

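Call:
apply_moves:
  rows:
    - {"travel": [0,0,0.2],"twist": [0,0,0]}
    - {"travel": [0,0,0.45],"twist": [0,0,0]}
    - {"travel": [0,0,0.7],"twist": [0,0,0]}
    - {"travel": [0,0,0.95],"twist": [0,0,0]}

```text
clock: 16.4
position: [523.3, 59.7, 116.9]
eef_rot: [[0.233, 0.972, 0.0], [0.972, -0.233, -0.0], [-0.0, 0.0, -1.0]]
wrist_force: [0.0, 0.6, 0.2]
gripper_width: 32.4
```

Call:
apply_moves:
  rows:
    - {"travel": [0,0,0.2],"twist": [0,0,0]}
    - {"travel": [0,0,0.4],"twist": [0,0,0]}
    - {"travel": [0,0,0.6],"twist": [0,0,0]}
    - {"travel": [0,0,0.7],"twist": [0,0,0]}
    - {"travel": [0,0,0.7],"twist": [0,0,0]}

```text
clock: 16.9
position: [522.5, 60.1, 60.8]
eef_rot: [[0.233, 0.973, -0.002], [0.973, -0.233, -0.0], [-0.001, -0.002, -1.0]]
wrist_force: [-0.1, -0.4, -0.6]
gripper_width: 32.5
```

Call:
apply_moves:
  rows:
    - {"travel": [0,0,0.02],"twist": [0,0,0]}
    - {"travel": [0,0,0.04],"twist": [0,0,0]}
    - {"travel": [0,0,0.05],"twist": [0,0,0]}
    - {"travel": [0,0,0.05],"twist": [0,0,0]}

```text
clock: 17.3
position: [523.3, 60.9, 58.1]
eef_rot: [[0.232, 0.973, 0.001], [0.973, -0.232, 0.0], [0.0, 0.0, -1.0]]
wrist_force: [0.2, 0.3, -0.8]
gripper_width: 32.2
```

Call:
apply_moves:
  rows:
    - {"travel": [0,0,0.01],"twist": [0,0,0]}
    - {"travel": [0,0,0.015],"twist": [0,0,0]}
    - {"travel": [0,0,0.015],"twist": [0,0,0]}

```text
clock: 17.6
position: [523.0, 60.9, 56.6]
eef_rot: [[0.232, 0.973, -0.0], [0.973, -0.232, 0.0], [0.0, -0.0, -1.0]]
wrist_force: [0.5, 0.2, -0.7]
gripper_width: 32.2
```

Call:
apply_moves:
  rows:
    - {"travel": [0,0,0.01],"twist": [0,0,0]}
    - {"travel": [0,0,0.01],"twist": [0,0,0]}
    - {"travel": [0,0,0.01],"twist": [0,0,0]}

```text
clock: 17.9
position: [523.0, 60.9, 55.7]
eef_rot: [[0.232, 0.973, -0.0], [0.973, -0.232, 0.0], [0.0, -0.0, -1.0]]
wrist_force: [-0.3, 0.7, -0.7]
gripper_width: 31.9
```

Call:
apply_moves:
  rows:
    - {"travel": [0,0,0.008],"twist": [0,0,0]}
    - {"travel": [0,0,0.008],"twist": [0,0,0]}
    - {"travel": [0,0,0.008],"twist": [0,0,0]}

```text
clock: 18.2
position: [523.1, 60.9, 55.6]
eef_rot: [[0.232, 0.973, 0.0], [0.973, -0.232, 0.0], [0.0, 0.0, -1.0]]
wrist_force: [-2.1, 0.3, 5.6]
gripper_width: 32.1
```

Call:
apply_moves:
  rows:
    - {"travel": [0,0,0.006],"twist": [0,0,0]}
    - {"travel": [0,0,0.006],"twist": [0,0,0]}
    - {"travel": [0,0,0.006],"twist": [0,0,0]}

```text
clock: 18.5
position: [523.1, 60.9, 55.6]
eef_rot: [[0.232, 0.973, 0.001], [0.973, -0.232, 0.0], [0.0, 0.001, -1.0]]
wrist_force: [-3.6, 1.1, 10.9]
gripper_width: 32.4
```

Call:
apply_moves:
  hand: 0.45
  rows:
    - {"travel": [0,0,-0.012],"twist": [0,0,0]}
    - {"travel": [0,0,-0.012],"twist": [0,0,0]}
    - {"travel": [0,0,-0.012],"twist": [0,0,0]}
    - {"travel": [0,0,-0.012],"twist": [0,0,0]}
    - {"travel": [0,0,-0.012],"twist": [0,0,0]}
    - {"travel": [0,0,-0.012],"twist": [0,0,0]}

```text
clock: 19.1
position: [523.1, 60.9, 55.5]
eef_rot: [[0.232, 0.973, -0.0], [0.973, -0.232, 0.0], [0.0, -0.0, -1.0]]
wrist_force: [-0.3, 0.1, -0.8]
gripper_width: 62.0
```

Call:
apply_moves:
  rows:
    - {"travel": [0,0,-0.1],"twist": [0,0,0]}
    - {"travel": [0,0,-0.3],"twist": [0,0,0]}
    - {"travel": [0,0,-0.6],"twist": [0,0,0]}
    - {"travel": [0,0,-1],"twist": [0,0,0]}
    - {"travel": [0,0,-1],"twist": [0,0,0]}

```text
clock: 19.6
position: [525.3, 61.1, 139.9]
eef_rot: [[0.232, 0.973, 0.006], [0.973, -0.232, 0.001], [0.002, 0.006, -1.0]]
wrist_force: [0.2, -0.6, -0.1]
gripper_width: 62.0
```

Call:
apply_moves:
  hand: -1
  rows:
    - {"travel": [0,0,-0.3],"twist": [0,0,0]}
    - {"travel": [-0.4,0,-0.8],"twist": [0,0,0]}
    - {"travel": [-0.6,0,-0.8],"twist": [0,0,0]}
    - {"travel": [-0.6,0,-0.8],"twist": [0,0,0]}

```text
clock: 20.0
position: [512.0, 12.8, 200.8]
eef_rot: [[0.234, 0.972, 0.002], [0.972, -0.234, -0.0], [0.0, 0.002, -1.0]]
wrist_force: [-0.1, 0.5, -0.7]
gripper_width: 3.8
```

Run:
```python
from h import *
W=r.get_image("wrist");s=r.sense();p=s["position"];print(s["clock"],p.round(1),s["gripper_width"],s["wrist_force"].round(1))
tip(W,"jar_centre",40,2);tip(W,"jar_blue",16,2)
f=cv2.cvtColor(W["frame"],cv2.COLOR_BGR2HSV); m=cv2.inRange(f,(100,120,30),(125,255,255));n,l,st,cc=cv2.connectedComponentsWithStats(m)
for i in range(1,n):
    if st[i,4]>60: print("blue",st[i],atz(W,cc[i],64).round(1))
cv2.imwrite("pics/w7.png",W["frame"])
```

```text
20.05 [511.9  13.6 199.9] 0.36034833403509 [-0.5 -0.4 -0.7]
jar_centre 0.73 [315.  133.8] [523.3  58.9  40. ]
jar_blue 0.59 [317.9 132.1] [525.8  57.4  16. ]
blue [  213     0   201    71 12910] [538.9 130.4  64. ]
blue [ 295  117   39   36 1050] [523.2  61.1  64. ]
```

View pics/w7.png

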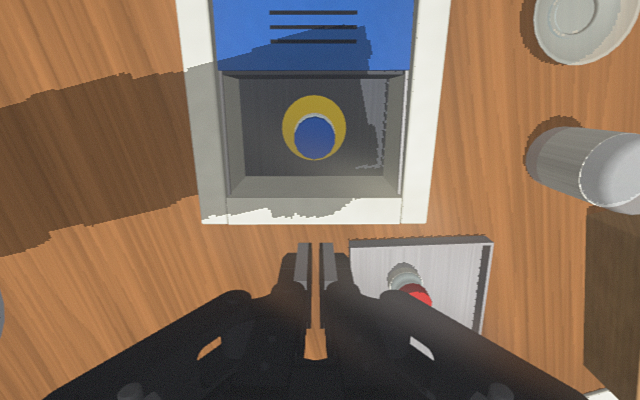

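The jar stands upright and released, with its cap at (523.2, 61.1) over the plate centre (~(522.7, 61)). Next I'll close the cover.

Call:
apply_moves:
  rows:
    - {"travel": [0.45,0,0.15],"twist": [0,0,0]}
    - {"travel": [0.876,0,0.3],"twist": [0,0,0]}
    - {"travel": [0.876,0,0.3],"twist": [0,0,0]}

```text
clock: 20.45
position: [527.9, 85.9, 173.2]
eef_rot: [[0.228, 0.974, -0.003], [0.974, -0.228, 0.001], [-0.0, -0.003, -1.0]]
wrist_force: [-0.5, -0.4, -1.1]
gripper_width: -0.1
```

Call:
apply_moves:
  rows:
    - {"travel": [0.45,0,0.15],"twist": [0,0,0]}
    - {"travel": [0.876,0,0.3],"twist": [0,0,0]}
    - {"travel": [0.876,0,0.3],"twist": [0,0,0]}

```text
clock: 20.75
position: [544.1, 153.8, 149.3]
eef_rot: [[0.228, 0.974, -0.003], [0.974, -0.228, 0.0], [-0.0, -0.003, -1.0]]
wrist_force: [-0.2, -0.3, -0.2]
gripper_width: -0.2
```

Call:
apply_moves:
  rows:
    - {"travel": [0,0,0.3],"twist": [0,0,0]}
    - {"travel": [0,0,0.5],"twist": [0,0,0]}
    - {"travel": [0,0,0.55],"twist": [0,0,0]}
    - {"travel": [0,0,0.55],"twist": [0,0,0]}
    - {"travel": [0,0,0.55],"twist": [0,0,0]}

```text
clock: 21.25
position: [544.7, 150.4, 108.3]
eef_rot: [[0.232, 0.973, 0.001], [0.973, -0.232, 0.0], [0.0, 0.0, -1.0]]
wrist_force: [0.3, -0.4, 0.1]
gripper_width: 0.4
```

Down to 101.9, then probing.

Call:
apply_moves:
  rows:
    - {"travel": [0,0,0.05],"twist": [0,0,0]}
    - {"travel": [0,0,0.08],"twist": [0,0,0]}
    - {"travel": [0,0,0.08],"twist": [0,0,0]}

```text
clock: 21.55
position: [544.3, 150.4, 101.1]
eef_rot: [[0.232, 0.973, -0.0], [0.973, -0.232, 0.0], [0.0, -0.0, -1.0]]
wrist_force: [-0.3, -0.5, 0.0]
gripper_width: -0.0
```

Call:
apply_moves:
  rows:
    - {"travel": [0,0,0.01],"twist": [0,0,0]}
    - {"travel": [0,0,0.015],"twist": [0,0,0]}
    - {"travel": [0,0,0.015],"twist": [0,0,0]}

```text
clock: 21.85
position: [544.6, 150.6, 100.3]
eef_rot: [[0.232, 0.973, 0.0], [0.973, -0.232, 0.0], [0.0, 0.0, -1.0]]
wrist_force: [-0.4, 0.3, 3.6]
gripper_width: 0.0
```

Call:
apply_moves:
  rows:
    - {"travel": [0,0,0.008],"twist": [0,0,0]}
    - {"travel": [0,0,0.008],"twist": [0,0,0]}

```text
clock: 22.05
position: [544.6, 150.5, 99.8]
eef_rot: [[0.232, 0.973, 0.0], [0.973, -0.232, 0.0], [0.0, 0.0, -1.0]]
wrist_force: [-1.2, -0.4, 6.0]
gripper_width: -0.3
```

Call:
apply_moves:
  rows:
    - {"travel": [0,0,0.007],"twist": [0,0,0]}
    - {"travel": [0,0,0.014],"twist": [0,0,0]}
    - {"travel": [0,0,0.014],"twist": [0,0,0]}

```text
clock: 22.35
position: [544.6, 150.5, 99.1]
eef_rot: [[0.232, 0.973, 0.001], [0.973, -0.232, 0.0], [0.0, 0.001, -1.0]]
wrist_force: [-3.0, -0.8, 11.0]
gripper_width: -0.0
```

Call:
apply_moves:
  rows:
    - {"travel": [-0.02,0,-0.001],"twist": [0,0,0]}
    - {"travel": [-0.06,0,-0.003],"twist": [0,0,0]}
    - {"travel": [-0.1,0,-0.005],"twist": [0,0,0]}
    - {"travel": [-0.15,0,-0.008],"twist": [0,0,0]}
    - {"travel": [-0.2,0,-0.0105],"twist": [0,0,0]}

```text
clock: 22.85
position: [541.3, 136.5, 100.1]
eef_rot: [[0.231, 0.973, 0.002], [0.973, -0.231, 0.003], [0.004, 0.001, -1.0]]
wrist_force: [-1.5, 6.9, 8.6]
gripper_width: -0.0
```

Call:
apply_moves:
  rows:
    - {"travel": [0,0,0.006],"twist": [0,0,0]}
    - {"travel": [-0.05,0,0.0035],"twist": [0,0,0]}
    - {"travel": [-0.1,0,0.001],"twist": [0,0,0]}
    - {"travel": [-0.15,0,-0.002],"twist": [0,0,0]}
    - {"travel": [-0.2,0,-0.0045],"twist": [0,0,0]}

```text
clock: 23.35
position: [537.6, 120.9, 100.7]
eef_rot: [[0.231, 0.973, 0.002], [0.973, -0.231, 0.004], [0.004, 0.001, -1.0]]
wrist_force: [-2.1, 7.8, 10.9]
gripper_width: 0.0
```

Call:
apply_moves:
  rows:
    - {"travel": [-0.05,0,-0.0025],"twist": [0,0,0]}
    - {"travel": [-0.1,0,-0.005],"twist": [0,0,0]}
    - {"travel": [-0.15,0,-0.0075],"twist": [0,0,0]}
    - {"travel": [-0.2,0,-0.01],"twist": [0,0,0]}
    - {"travel": [-0.25,0,-0.013],"twist": [0,0,0]}
    - {"travel": [-0.3,0,-0.0155],"twist": [0,0,0]}

```text
clock: 23.95
position: [532.1, 97.5, 101.9]
eef_rot: [[0.231, 0.973, 0.002], [0.973, -0.231, 0.004], [0.004, 0.001, -1.0]]
wrist_force: [-1.9, 6.9, 11.1]
gripper_width: -0.3
```

Call:
apply_moves:
  rows:
    - {"travel": [-0.05,0,-0.0025],"twist": [0,0,0]}
    - {"travel": [-0.1,0,-0.005],"twist": [0,0,0]}
    - {"travel": [-0.15,0,-0.0075],"twist": [0,0,0]}
    - {"travel": [-0.2,0,-0.01],"twist": [0,0,0]}

```text
clock: 24.35
position: [528.3, 81.9, 102.7]
eef_rot: [[0.231, 0.973, 0.002], [0.973, -0.231, 0.003], [0.004, 0.001, -1.0]]
wrist_force: [-3.0, 6.7, 11.6]
gripper_width: 0.1
```

Call:
apply_moves:
  rows:
    - {"travel": [-0.05,0,-0.0025],"twist": [0,0,0]}
    - {"travel": [-0.1,0,-0.005],"twist": [0,0,0]}
    - {"travel": [-0.15,0,-0.008],"twist": [0,0,0]}
    - {"travel": [-0.2,0,-0.0105],"twist": [0,0,0]}

```text
clock: 24.75
position: [524.6, 66.3, 103.5]
eef_rot: [[0.231, 0.973, 0.002], [0.973, -0.231, 0.003], [0.004, 0.001, -1.0]]
wrist_force: [-3.3, 7.3, 12.5]
gripper_width: -0.1
```

Call:
apply_moves:
  rows:
    - {"travel": [-0.025,0,-0.0015],"twist": [0,0,0]}
    - {"travel": [-0.05,0,-0.0025],"twist": [0,0,0]}
    - {"travel": [-0.05,0,-0.0025],"twist": [0,0,0]}

```text
clock: 25.05
position: [523.6, 62.2, 103.7]
eef_rot: [[0.231, 0.973, 0.002], [0.973, -0.231, 0.003], [0.003, 0.001, -1.0]]
wrist_force: [-2.3, 6.0, 12.5]
gripper_width: 0.2
```

Call:
apply_moves:
  rows:
    - {"travel": [-0.0125,0,-0.0005],"twist": [0,0,0]}
    - {"travel": [-0.025,0,-0.001],"twist": [0,0,0]}
    - {"travel": [-0.025,0,-0.001],"twist": [0,0,0]}

```text
clock: 25.35
position: [523.3, 60.6, 103.8]
eef_rot: [[0.231, 0.973, 0.002], [0.973, -0.231, 0.004], [0.004, 0.001, -1.0]]
wrist_force: [-2.2, 7.8, 12.7]
gripper_width: -0.1
```

Call:
apply_moves:
  rows:
    - {"travel": [-0.012,0,-0.001],"twist": [0,0,0]}
    - {"travel": [-0.02,0,-0.0015],"twist": [0,0,0]}
    - {"travel": [-0.02,0,-0.0015],"twist": [0,0,0]}

```text
clock: 25.65
position: [523.4, 59.3, 104.0]
eef_rot: [[0.231, 0.973, 0.003], [0.973, -0.231, 0.004], [0.005, 0.002, -1.0]]
wrist_force: [-1.4, 9.2, 10.8]
gripper_width: -0.2
```

Call:
apply_moves:
  rows:
    - {"travel": [-0.01,0,-0.001],"twist": [0,0,0]}
    - {"travel": [-0.02,0,-0.0015],"twist": [0,0,0]}
    - {"travel": [-0.02,0,-0.0015],"twist": [0,0,0]}

```text
clock: 25.95
position: [523.3, 57.7, 104.2]
eef_rot: [[0.231, 0.973, 0.003], [0.973, -0.231, 0.004], [0.005, 0.002, -1.0]]
wrist_force: [0.8, 8.7, 11.2]
gripper_width: -0.1
```

Horizontal force rose and levelled off, so the tip is slipping at the stop. I'll lift off and check.

Call:
apply_moves:
  rows:
    - {"travel": [0,0,-0.05],"twist": [0,0,0]}
    - {"travel": [0,0,-0.5],"twist": [0,0,0]}
    - {"travel": [-0.4,0,-1],"twist": [0,0,0]}
    - {"travel": [-0.7,0,-1],"twist": [0,0,0]}
    - {"travel": [-0.7,0,-1],"twist": [0,0,0]}
    - {"travel": [-0.7,0,-1],"twist": [0,0,0]}

```text
clock: 26.55
position: [508.7, 1.2, 182.7]
eef_rot: [[0.233, 0.972, -0.0], [0.972, -0.233, 0.0], [0.0, -0.0, -1.0]]
wrist_force: [-0.0, -0.1, -0.7]
gripper_width: -0.2
```

Run:
```python
from h import *
W=r.get_image("wrist");s=r.sense();print(s["clock"],s["position"].round(1),s["wrist_force"].round(1))
f=cv2.cvtColor(W["frame"],cv2.COLOR_BGR2HSV); m=cv2.inRange(f,(100,120,30),(125,255,255))
u=np.array([.232,.973])
for c in(260,280,350,370):
  y=np.where(m[:,c])[0]; print(c,y.min(),y.max(),[(round(float((atz(W,(c,v+.5),z)[:2]-[522.8,61])@u),1)) for v,z in((y.min(),78),(y.max(),82))])
cv2.imwrite("pics/w8.png",W["frame"])
```

```text
26.6 [508.7   1.6 182.4] [-0.4  0.7  0.3]
260 49 186 [45.1, -44.8]
280 49 186 [45.1, -44.8]
350 49 155 [45.0, -22.6]
370 49 154 [45.0, -21.9]
```

View pics/w8.png

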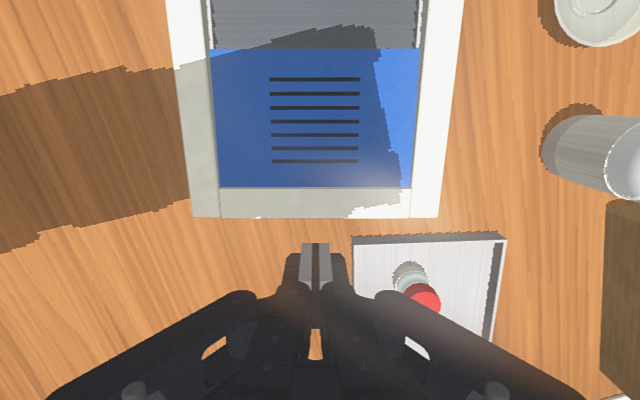

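The cover spans −44.8 to +45.1 mm about the shut point and meets the front rim with no gap, so it is shut.

```bash
python3 -c "
from bench import r
print(r.finish_job(), r.sense()['clock'])"
```

```text
the job is handed in; nothing more can be done
the job is handed in; nothing more can be done
```

I slid the cover fully open, stood the blue-capped jar on the yellow plate, let go, slid the cover fully shut and handed the job in. The clock read about 26.6 s just before; no verdict was reported.

- **Forces:** While I pressed or dragged the cover, the wrist readings stayed between about 9 and 15 N in all, against the 22 N limit. These are readings at the end of each move, so a brief peak in between could have been missed.
- **Cover open:** Its near edge measured about 46.5 mm from the shut centre, which matches fully open.
- **Jar:** After release its cap measured within about 1 mm of the plate centre, and it looked upright. The network's own estimates of the jar's position were 2 to 5 mm off that, still well inside the 14 mm limit. I could not see the jar again once the cover was shut.
- **Cover shut:** Its edges measured −44.8 and +45.1 mm about the shut centre, with no gap at the rim. The drag force also rose and levelled off at the stop.
- **Surroundings:** I took no final measurement of the other jars or bystanders. Those in view in the last pictures looked undisturbed, and the wrist forces showed no sign of hitting anything.

No check failed. The gripper closed to about 32 mm rather than the jar's 36 mm because it held the jar by its narrower cap; the hold was steady throughout.

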